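Refit the sprung idler roller under its keyhole cover

ROBOT

A 6-joint arm with a two-finger parallel gripper is mounted at the origin on the work surface. World frame = base frame: x ahead of the robot, y to its left, z up, the work surface at z = 0. Lengths are in m, angles in rad, forces in N, time in s.
With the tool pointing down it reaches from about 0.35 to 0.875 m from the base axis. Payload 15.5 kg.
Tool frame: the origin (TCP) lies between the finger pads; the fingertips stand 8 mm ahead of it and the grasp point (between the pads) lies 11 mm behind it; x points along the fingers, y is the direction in which the jaws open and shut, and the axes are right-handed (so a half turn about x gives the same grasp; the last joint's range is limited). The gripper opens to 85 mm and grips with 20 to 120 N. Pads are 22 mm wide; open, the fingers measure 114 mm over their backs; the gripper's body (76 mm by 85 mm) begins 54 mm behind the grasp point. The pads swing forward as they close: fully open they stand 13 mm farther back than shut.
Start: joints at [1.246, 0.494, 1.345, -0, 1.302, -0.096], TCP at [0.142, 0.609, 0.239] pointing down, gripper open.
Joint ranges: [-2.91, 2.91], [-0.82, 2.16], [0.22, 2.67], [-1.22, 4.37], [0.12, 2.79], [-3.08, 3.08]. Speed limits (rad/s): [1.89, 1.89, 2.57, 3.01, 3.01, 3.01].

INTERFACE

Orientations are given as a rotation vector (axis times angle).
In Python, from station import status, imaging, order gives the robot as it stands. The module is installed in compiled form; this text tells all that it offers.
- The arm moves only by the tool move_arm, never from a script. Its arguments are lists of equal length, an entry for each row: "rotation": the turn, a rotation vector about the tool's x, y, z in degrees, a list of three; "xyz": the shift along the tool's x, y, z in m, a list of three; "fingers": the opening, from -1 (shut) to 1 (fully open). In form: {"rotation": [[rx, ry, rz], ...], "xyz": [[x, y, z], ...], "fingers": [fingers, ...]}. A call has 1 to 8 rows; each row is the pose to reach, as a shift and turn from the pose measured when the call began, along the tool's axes at that moment; what a row does not reach only later rows make up. A row lasts 1/10 s, in which the tool goes at most 50 mm and 8.59 degrees, less where a joint would pass 70% of its speed; a pose out of reach is approached as far as the arm can. A call with a gripper value outside its range is refused whole. The fingers move at their own pace and stop on an object; the grip force is fixed at half the most. Time passes only in rows, so rows that repeat a pose let the fingers close. It gives the time, the measured TCP pose, the force and the opening at its end, in the units of the state.
- status.read_state(): the state, without advancing time (a new reading comes with each control period).
- imaging.get_image(name): name is "scene" or "top" or "wrist"; returns a dict with "color" (384x512x3 uint8, red, green, blue), "range_z" (384x512 float32, m along the optical axis (not along the pixel's ray), 0 where there is no reading), "mtx" (3x3 intrinsics, pixels), "extrinsics" (4x4, takes a point from camera to world coordinates); the wrist camera has in their place "tool_from_camera" (4x4, takes a point from camera to tool coordinates, whose origin is the TCP and whose axes are the tool frame's). Camera axes: x right, y down, z forward; pixel columns grow to the right and rows downward; lengths in m; the calibration is good to about 2 mm. A picture is of the moment at which its call begins: read the wrist's pose just before it.
- order.close_job(): hands the job in, once; it reports no verdict.
The state is a dict: "clock": time; "joint_pos": joint angles; "dq": joint speeds; "joint_efforts": joint torques, N m; "ee_pos": TCP position; "eef_rot": TCP orientation; "force": force on the tool from outside, world axes, zero at the start; "ft_torque": the same for the moment, N m; "finger_gap": opening from 0.0 (shut) to 1.0 (fully open).
Only numpy, scipy, OpenCV 4.12 (cv2) and the standard library are available. Lean on these libraries where they do the work, as an engineer would, in place of code of your own. Each camera call takes 0.05 s, during which the arm holds its last target.

TASK

Take the cover off the sanding-machine roller bracket (slide it along its keyhole slots until the stud heads meet the wide ends, then lift it free) and lay it flat, handle up, in the middle of the rubber mat. Then fit the idler roller from the wooden cradle between the bracket's two cheeks: compress its sprung pin against the tall cheek, lower the roller and let it spring out so that the sprung pin sits fully in the tall cheek's recess and the fixed pin fully in the short cheek's recess. Leave the jar, the tin and the wrench where they are.

Things in the scene. Friction and masses are not known exactly. Their poses are not given: they have to be found in the camera images.
- bracket: Fixed bracket, base plate 190 (x) x 156 (y) x 12 mm, origin centre of underside, z up, yaw varies. The fitted roller's axis runs along its y at x = 0, 55 mm above the bench. Two cheeks (60 mm wide, 13 thick) face each other, inner faces at y = +58 (TALL cheek, top 89 mm above bench) and y = -58 mm (SHORT, top 71 mm). Green end frames at x = +-78 mm, 18 thick, 90 mm high, carry the cover.
- tall_recess (a point): Mouth of the blind recess in the tall cheek's inner face (bracket x = 0, y = +58 mm), at the fitted roller's axis, 55 mm above the bench. The recess is 17 mm wide in x, from 49 to 66 mm above the bench, 8 mm deep. Axes are the bracket's. Above it the cheek's face is plain, so that a pin can be pressed on it (up to 89 mm above the bench) and slid down into the recess.
- short_recess (a point): The same recess in the short cheek's inner face (bracket x = 0, y = -58 mm), 55 mm above the bench: 17 mm wide, 49 to 66 mm above the bench, 8 mm deep. The short cheek's top is 71 mm above the bench.
- stud_a (a point): Centre of the top of the headed stud on the end frame at bracket x = -78, y = -18 mm: head 16 mm in diameter, 3 mm thick, top 100 mm above the bench; shank 8 mm in diameter, 7 mm of it between frame top and head.
- stud_b (a point): The same stud on the other end frame, at bracket x = +78, y = -18 mm.
- cover_handle (a point): Centre of the black bar handle of the loose grey cover (plate 196 (x) x 90 (y) x 5 mm, 300 g), which at first lies on the end frames, held by the stud heads, axes nearly along the bracket's. Bar 90 mm along x, 14 wide, 14 high, its centre 30 mm above the plate's underside, 120 mm above the bench at first; 18 mm free below the bar. To free it, slide 20 to 28 mm to its own -y, then lift.
- keyhole_a (a point): Centre of the wide part (24 x 24 mm) of the cover's keyhole slot at cover x = -78 mm, on the plate's top, 8.5 mm to +y of the handle's centre. The narrow part (12 mm wide) runs from it to -y and ends 32.5 mm from this point. At first the studs are in the narrow ends, 20 to 28 mm from here; the plate lifts off when this point is at stud_a in x and y.
- keyhole_b (a point): The same for the slot at cover x = +78 mm and stud_b.
- roller_center (a point): Aluminium idler roller, 280 g, at first in the cradle, axis 46 mm above the bench. Centre of its barrel (40 mm diameter, 92 long). x along the axis towards the SPRUNG pin (12 mm diameter, 30 out). Fixed pin at -x: 12 mm diameter, 12 out. 134 mm over the tips, 108 fully compressed; gap between cheeks 116. Fitted: this point at bracket y about -8 mm, 55 mm above the bench, 2 mm still compressed.
- sprung_pin_tip (a point): End face centre of the sprung pin: 76 mm from roller_center when out. Both pins' tips are bevelled (3 mm long, down to 7 mm diameter).
- fixed_pin_tip (a point): End face centre of the fixed pin, 58 mm from roller_center.
- sprung_pin (a joint): How far the sprung pin is pushed in, m: 0 fully out, 0.026 fully in. Spring 250 N/m with 2 N preload (about 8.5 N fully in).
- cradle: Fixed wooden cradle, base 120 (x) x 70 (y) x 8 mm, origin at the centre of its underside, x along the lying roller. It supports the barrel in V-notches (12 mm thick, centred 38 mm either side of the middle, up to 40 mm above the bench); the 64 mm between them are free for fingers.
- mat: Fixed black rubber mat, 240 (x) x 150 (y) x 3 mm, origin at the centre of its underside. Cradle and mat may swap sides.
- jar: Bystander: white lidded jar, 72 mm in diameter, 105 mm high, origin at the centre of its underside.
- tin: Bystander: steel tin, 76 mm in diameter, 100 mm high, origin at the centre of its underside.
- wrench: Bystander: wrench 160 mm long, lying on the bench between robot and bracket.
Not all that is in view belongs to the job. Of the things that look like the part that bears roller_center, the smallest one is meant.

How it is judged:
On the way:
1. the cover lies flat on the mat, let go (horizontal distance between cover_handle and mat below 0.04 m and height (world z) of cover_handle below 0.037 m and angle between cover_handle's own z axis and vertical below 0.06 rad and contact force between the fingers and cover below 0.1 N), for 0.2 s.
At the end, for the whole second after the job is handed in: The cover lies flat and handle up on the mat, its centre within 40 mm of the mat's; the roller sits in the bracket with both pin tips at least 4.5 mm deep in their recesses, the sprung pin in the tall cheek; everything released and at rest (horizontal distance between cover_handle and mat below 0.04 m and height (world z) of cover_handle below 0.037 m and angle between cover_handle's own z axis and vertical below 0.06 rad and y of sprung_pin_tip in the frame of bracket above 0.0625 m and z of sprung_pin_tip in the frame of bracket between 0.047 and 0.062 m and y of fixed_pin_tip in the frame of bracket below -0.0625 m and z of fixed_pin_tip in the frame of bracket between 0.047 and 0.062 m and angle between the x axis of roller_center and the y axis of bracket, either way round below 0.1 rad and linear speed of each of roller, cover below 0.02 m/s); the robot touches nothing.
It fails at once if the jar, tin or wrench is moved more than 30 mm or tipped (distance of any of jar, tin, wrench from where it was at the start of the episode above 0.03 m or angle between any of jar, tin's own z axis and vertical above 0.4 rad).
It also fails if it takes over 59 s, if anything falls off the work surface, if the arm or the gripper's body presses on something with over 40 N, if the wrist force passes 120 N, or if a joint passes its speed limit or range.

## Working session

There is one attempt and no reset: what is moved stays moved. The work goes in short steps, Python scripts to look and compute and a tool call to move; the robot and the scene stay as the last step left them, time stands still between calls to the robot, and variables do not carry over. Pictures are saved under pics/ and viewed, and the job is handed in when it is done.

Besides the shell and the picture viewer there is one more tool, called as a command line: name --argument value ..., lists and objects as JSON in quotes. move_arm: Moves the arm, as the interface text tells. Its arguments: {"type":"object","properties":{"rotation":{"type":"array","items":{"type":"array","items":{"type":"number"}}},"xyz":{"type":"array","items":{"type":"array","items":{"type":"number"}}},"fingers":{"type":"array","items":{"type":"number"}}},"required":["rotation","xyz","fingers"]}

```bash
mkdir -p pics; cat > h.py <<'E'
import numpy as np,cv2,pickle
from station import status,imaging,order
from scipy.spatial.transform import Rotation as R
def st(): 
    s=status.read_state(); return s
def grab(n,tag):
    s=st(); im=imaging.get_image(n)
    if n=='wrist':
        T=np.eye(4);T[:3,:3]=R.from_rotvec(s['eef_rot']).as_matrix();T[:3,3]=s['ee_pos']
        im['extrinsics']=T@im['tool_from_camera']
    pickle.dump(im,open(f'{tag}.pkl','wb'))
    cv2.imwrite(f'pics/{tag}.png',im['color'][:,:,::-1]); return im
def ld(t): return pickle.load(open(f'{t}.pkl','rb'))
def px(im,u,v,z=None,r=1):
    K=im['mtx'];E=im['extrinsics'];d=np.array([(u-K[0,2])/K[0,0],(v-K[1,2])/K[1,1],1.])
    if z is None:
        p=im['range_z'][int(v)-r:int(v)+r+1,int(u)-r:int(u)+r+1];p=p[p>0];k=np.median(p)
    else: k=(z-E[2,3])/(E[:3,:3]@d)[2]
    return (E@np.r_[d*k,1])[:3]
def proj(im,P):
    E=np.linalg.inv(im['extrinsics']);q=E[:3,:3]@np.asarray(P)+E[:3,3];q=im['mtx']@q;return q[:2]/q[2]
def cloud(im):
    K=im['mtx'];z=im['range_z'];v,u=np.mgrid[:z.shape[0],:z.shape[1]]
    P=np.stack([(u-K[0,2])/K[0,0]*z,(v-K[1,2])/K[1,1]*z,z],-1)
    return P@im['extrinsics'][:3,:3].T+im['extrinsics'][:3,3]
def crop(t,x0,y0,x1,y1,name,f=None):
    c=ld(t)['color'][y0:y1,x0:x1,::-1]; f=f or min(800/(x1-x0),600/(y1-y0))
    cv2.imwrite(f'pics/{name}.png',cv2.resize(c,None,fx=f,fy=f,interpolation=cv2.INTER_CUBIC)); print(name,'scale',f)
E
python3 - <<'E'
from h import *
print(st())
for n in('scene','top','wrist'): im=grab(n,n+'0');print(n,im['mtx'],im['extrinsics'])
E
```

```text
{'clock': 0.0, 'joint_pos': array([ 1.24648307e+00,  4.94234609e-01,  1.34614988e+00, -9.99779460e-06,
        1.30250759e+00, -9.54898817e-02]), 'dq': array([ 7.07253173e-06,  1.27024605e-05,  6.53370371e-04,  1.45110456e-03,
        1.34517502e-03, -1.33311191e-03]), 'joint_efforts': array([ 4.84472956e-03, -8.82173967e+01, -3.83871710e+01,  1.63224659e-04,
        1.01152912e-02,  1.21196288e-05]), 'ee_pos': array([0.14164712, 0.60836359, 0.23866193]), 'eef_rot': array([ 0.17864942,  1.56358192, -0.18065255]), 'force': array([-0.26814513, -0.27879912, -1.2173181 ]), 'ft_torque': array([ 0.02894647, -0.01314521,  0.00028418]), 'finger_gap': 0.9950963992053498}
scene [[384.03843891   0.         257.63905608]
 [  0.         384.03843891 190.45424401]
 [  0.           0.           1.        ]] [[-0.29855373  0.82565086 -0.4787132   1.08257629]
 [ 0.95432199  0.25215039 -0.16028011  0.26581636]
 [-0.01162769 -0.50469876 -0.86321721  1.11591442]
 [ 0.          0.          0.          1.        ]]
top [[374.23630644   0.         254.065051  ]
 [  0.         374.23630644 189.74614806]
 [  0.           0.           1.        ]] [[-0.02371435 -0.98907758  0.14547565  0.36062204]
 [-0.99962919  0.02151181 -0.01669495  0.07342513]
 [ 0.01338316 -0.14581761 -0.98922096  1.11940108]
 [ 0.          0.          0.          1.        ]]
wrist [[344.35592843   0.         256.5104578 ]
 [  0.         344.35592843 196.70001686]
 [  0.           0.           1.        ]] [[ 2.26621983e-01  9.41112506e-01  2.50897844e-01  7.83621734e-02]
 [ 9.73982756e-01 -2.18905501e-01 -5.86342220e-02  6.23142806e-01]
 [-2.58481480e-04  2.57657977e-01 -9.66236151e-01  3.72554916e-01]
 [ 0.00000000e+00  0.00000000e+00  0.00000000e+00  1.00000000e+00]]
```

```bash
python3 -c "
import cv2
cv2.imwrite('pics/top0b.png',cv2.resize(cv2.imread('pics/top0.png'),(800,600),interpolation=cv2.INTER_CUBIC))"
```

```text
(no output)
```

View pics/top0.png

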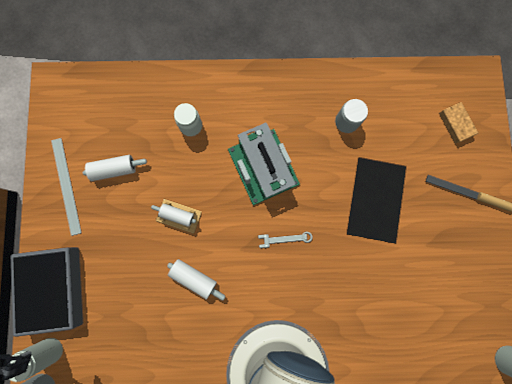

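View pics/scene0.png

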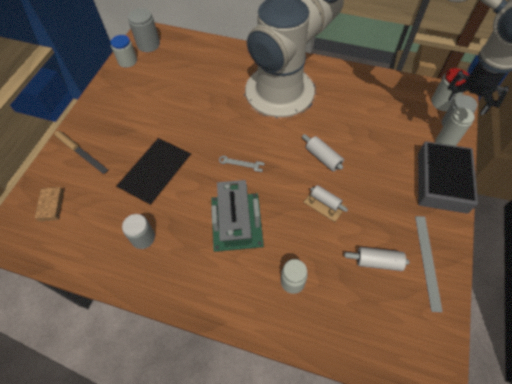

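Three candidates look like rollers in the top view: (108,168), (193,280) and (177,215). The last is the smallest and lies in the wooden cradle, so it fits the description. I'll check this in enlarged crops.

```bash
python3 - <<'E'
from h import *
crop('top0',80,130,320,310,'c1')
crop('scene0',180,120,380,270,'c2')
crop('top0',220,110,310,215,'c3',5.5)
E
```

```text
c1 scale 3.3333333333333335
c2 scale 4.0
c3 scale 5.5
```

View pics/c1.png

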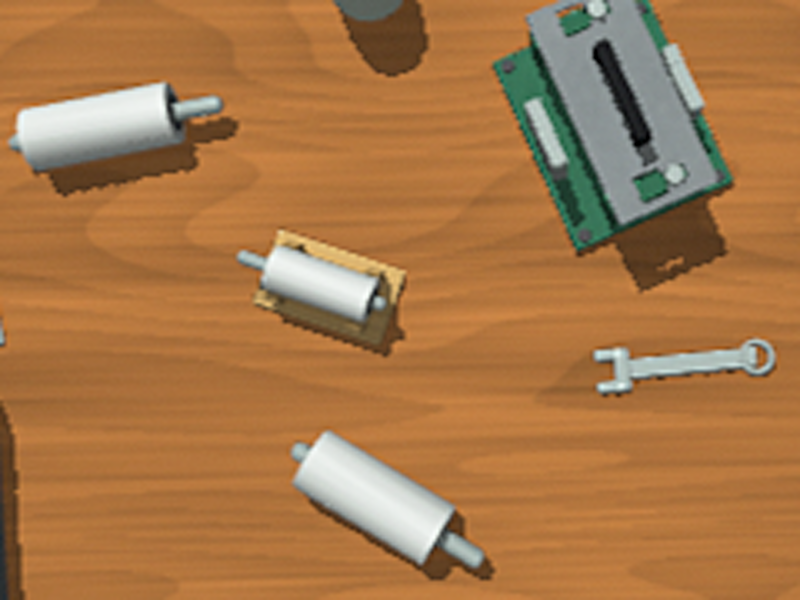

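View pics/c2.png

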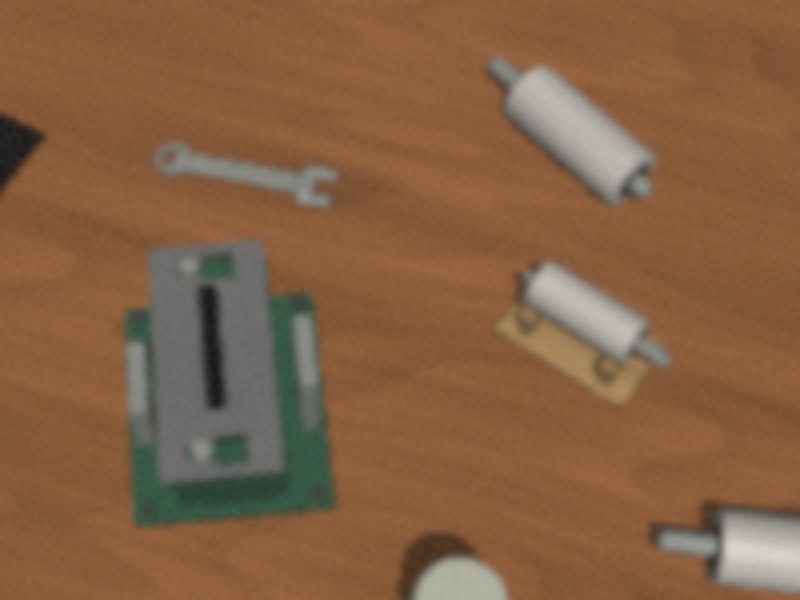

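View pics/c3.png

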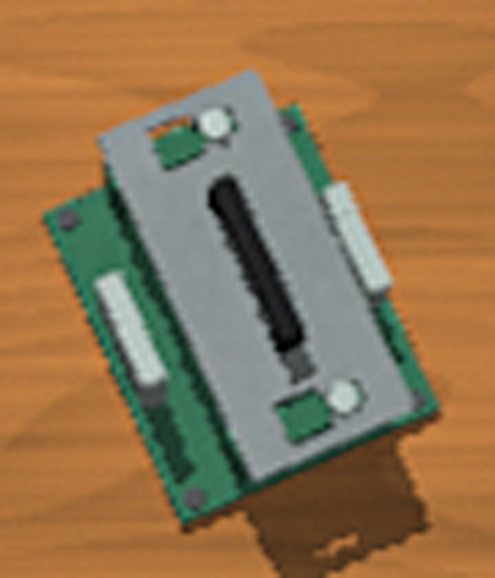

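The crop confirms it. The cradle roller at (177,215) is smaller than the two lying on the bench, and its long sprung pin points left (world +y). The studs sit on the right-hand (-y) side of the keyholes. Next I'll measure.

```bash
python3 - <<'E'
from h import *
im=ld('top0');C=cloud(im)
def rect(m):
    P=C[m][:,:2].astype(np.float32);r=cv2.minAreaRect(P);return np.round(r[0],4),np.round(r[1],4),r[2],len(P)
v,u=np.mgrid[:384,:512]
box=lambda a,b,c,d:(u>=a)&(u<c)&(v>=b)&(v<d)
B=box(222,110,308,212)
z=C[...,2]
print('plate',rect(B&(abs(z-.095)<.006)))
print('handle',rect(B&(z>.115)))
O=lambda x,y:px(im,220+x/5.5,110+y/5.5,.1)
a=O(344,397);b=O(216,124);print('studs',a,b,np.linalg.norm(b-a),(a+b)/2,np.degrees(np.arctan2(*(b-a)[1::-1])))
# cheeks
for n,x,y in(('L',125,330),('R',357,238)):
    uu=int(220+x/5.5);vv=int(110+y/5.5);print(n,z[vv-3:vv+4:3,uu-1:uu+2].round(3).tolist())
m=im['color'].astype(int).sum(-1)<150
M=m&box(340,150,412,250)&(z<.05);print('mat',rect(M))
T=px(im,372,190);print(T)
Q=box(145,190,205,240)&(z>.02);print('roller',rect(Q&(z>.05)))
q=lambda x,y:px(im,80+x/3.3333,130+y/3.3333,.046)
l=q(240,256);r=q(382,302);print('tips',l,r,np.linalg.norm(l-r),np.degrees(np.arctan2(*(l-r)[1::-1])))
for n,P in(('jar',(187,112)),('tin',(353,110)),('w1',(265,241)),('w2',(310,237))):print(n,px(im,*P))
E
```

```text
plate (array([0.5927, 0.0338]), array([0.1967, 0.121 ]), 22.831710815429688, 1987)
handle (array([0.4972, 0.0319]), array([0.0521, 0.2808]), 83.60340118408203, 207)
studs [ 0.52995696 -0.02300933  0.1       ] [0.67308396 0.03768585 0.1       ] 0.1554646031287606 [0.60152046 0.00733826 0.1       ] 22.98010952676206
L [[0.086, 0.09, 0.093], [0.065, 0.09, 0.087], [0.009, 0.05, 0.087]]
R [[0.07, 0.07, 0.073], [0.069, 0.069, 0.07], [0.05, 0.071, 0.07]]
mat (array([ 0.4871, -0.3138]), array([0.1483, 0.2394]), 78.13994598388672, 3781)
[ 0.51656953 -0.30323675  0.00076312]
roller (array([0.4246, 0.2081]), array([0.2971, 0.039 ]), 69.3460922241211, 495)
tips [0.47539104 0.34932741 0.046     ] [0.43304401 0.22738347 0.046     ] 0.1290875499749514 70.84960425677441
jar [0.73584394 0.24030338 0.10389379]
tin [ 0.73441114 -0.23155564  0.09981725]
w1 [0.37090878 0.02602601 0.0062905 ]
w2 [ 3.79590820e-01 -1.08425212e-01  1.31874656e-04]
```

```bash
cat >> h.py <<'E'
def Rt(yaw,tilt=0):
    "tool down, jaw y at world yaw deg; tilt deg about jaw axis y (tool frame)"
    c,s=np.cos(np.radians(yaw)),np.sin(np.radians(yaw));y=np.array([c,s,0]);x=np.array([0,0,-1.]);z=np.cross(x,y)
    return np.stack([x,y,z],1)@R.from_euler('y',tilt,degrees=True).as_matrix()
def to(p,yaw,tilt=0):
    s=st();R0=R.from_rotvec(s['eef_rot']).as_matrix();d=R0.T@(np.asarray(p)-s['ee_pos'])
    r=R.from_matrix(R0.T@Rt(yaw,tilt)).as_rotvec(degrees=True)
    print('xyz',d.round(4).tolist(),'rot',r.round(2).tolist(),'rows',max(np.linalg.norm(d)/.05,np.linalg.norm(r)/8.59).round(1));
def show():
    s=st();M=R.from_rotvec(s['eef_rot']).as_matrix();print('t',round(s['clock'],2),'p',s['ee_pos'].round(4),'x',M[:,0].round(3),'jawyaw',np.degrees(np.arctan2(M[1,1],M[0,1])).round(2),'F',s['force'].round(1),'gap',round(s['finger_gap'],3),'q',s['joint_pos'].round(2))
E
python3 - <<'E'
from h import *
show()
print(ld('wrist0')['tool_from_camera'].round(3))
to([.5945,.0239,.28],113);to([.5945,.0239,.28],-67)
E
```

```text
t 0.15 p [0.1417 0.6085 0.2388] x [-0.    -0.001 -1.   ] jawyaw 76.89 F [0.6 0.1 0.1] gap 1.002 q [ 1.25  0.49  1.35 -0.    1.3  -0.1 ]
[[-0.001 -0.258  0.966 -0.134]
 [ 1.    -0.     0.001 -0.   ]
 [-0.     0.966  0.258 -0.065]
 [ 0.     0.     0.     1.   ]]
xyz [-0.0408, -0.4667, 0.5736] rot [-36.11, -0.02, 0.05] rows 14.8
xyz [-0.0408, -0.4667, 0.5736] rot [143.89, 0.06, 0.03] rows 16.8
```

move_arm --rotation '[[60,0,0],[60,0,0],[60,0,0],[60,0,0],[60,0,0],[120,0,0],[120,0,0],[120,0,0]]' --xyz '[[-0.03,-0.4667,0.5736],[-0.03,-0.4667,0.5736],[-0.03,-0.4667,0.5736],[-0.03,-0.4667,0.5736],[-0.03,-0.4667,0.5736],[-0.03,-0.4667,0.5736],[-0.03,-0.4667,0.5736],[-0.03,-0.4667,0.5736]]' --fingers '[1,1,1,1,1,1,1,1]'

```text
clock: 0.95
ee_pos: [0.3872, 0.2909, 0.2556]
eef_rot: [1.108, 1.27, -1.109]
force: [1.7, 0.7, 0.5]
finger_gap: 1.004
```

```bash
python3 - <<'E'
from h import *
show();to([.5945,.0239,.26],-67)
E
```

```text
t 0.95 p [0.3872 0.2909 0.2556] x [-0.    -0.001 -1.   ] jawyaw 7.79 F [1.7 0.7 0.5] gap 1.004 q [ 0.52  0.28  1.66 -0.    1.21  0.39]
xyz [-0.0043, 0.1692, 0.2926] rot [74.79, 0.04, -0.02] rows 8.7
```

```bash
python3 - <<'E'
from h import *
grab('wrist','w1')
E
```

move_arm --rotation '[[74.8,0,0],[74.8,0,0],[74.8,0,0],[74.8,0,0],[74.8,0,0],[74.8,0,0],[74.8,0,0],[74.8,0,0]]' --xyz '[[-0.004,0.169,0.293],[-0.004,0.169,0.293],[-0.004,0.169,0.293],[-0.004,0.169,0.293],[-0.004,0.169,0.293],[-0.004,0.169,0.293],[-0.004,0.169,0.293],[-0.004,0.169,0.293]]' --fingers '[1,1,1,1,1,1,1,1]'

```text
clock: 1.8
ee_pos: [0.5978, 0.0115, 0.2605]
eef_rot: [1.94, 0.494, -1.936]
force: [-0.5, 1.0, 0.3]
finger_gap: 0.999
```

move_arm --rotation '[[5,0,0],[5,0,0]]' --xyz '[[0,0,0],[0,0,0]]' --fingers '[1,1]'

```text
clock: 2.0
ee_pos: [0.5979, 0.0109, 0.2601]
eef_rot: [1.994, 0.414, -1.991]
force: [-0.4, 0.5, -0.2]
finger_gap: 1.002
```

```bash
python3 - <<'E'
from h import *
show();grab('wrist','w2');show()
E
```

```text
t 2.0 p [0.5979 0.0109 0.2601] x [ 0.002 -0.003 -1.   ] jawyaw -66.33 F [-0.4  0.5 -0.2] gap 1.002 q [-0.08  0.44  1.39 -0.    1.31  1.08]
t 2.05 p [0.5977 0.0114 0.2602] x [ 0.003 -0.003 -1.   ] jawyaw -66.08 F [-0.8  1.2 -0.2] gap 1.0 q [-0.08  0.43  1.39 -0.    1.31  1.07]
```

View pics/w1.png

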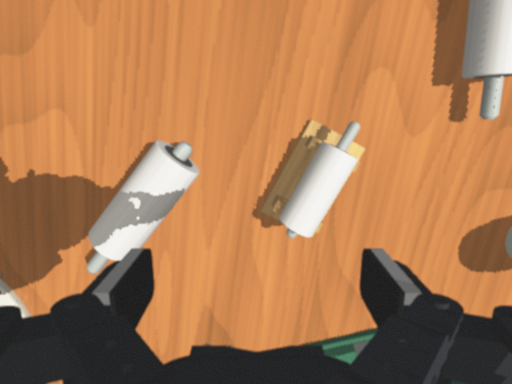

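View pics/w2.png

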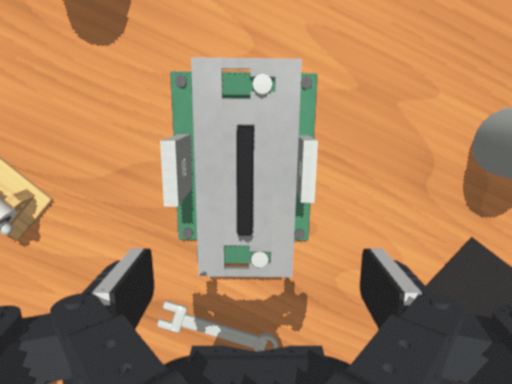

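```bash
python3 - <<'E'
from h import *
crop('w2',150,50,350,200,'c4');crop('w2',150,140,350,290,'c5')
crop('w1',240,110,380,250,'c6',4.2)
E
```

```text
c4 scale 4.0
c5 scale 4.0
c6 scale 4.2
```

View pics/c4.png

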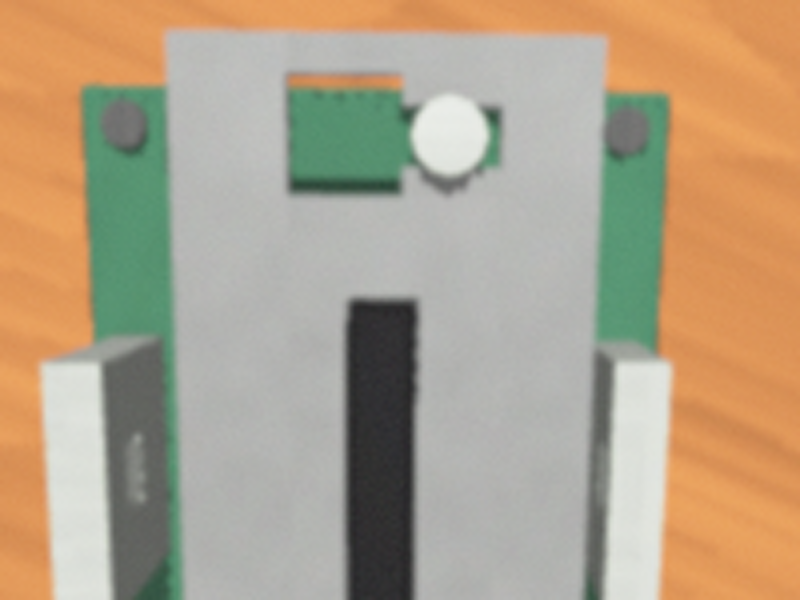

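View pics/c5.png

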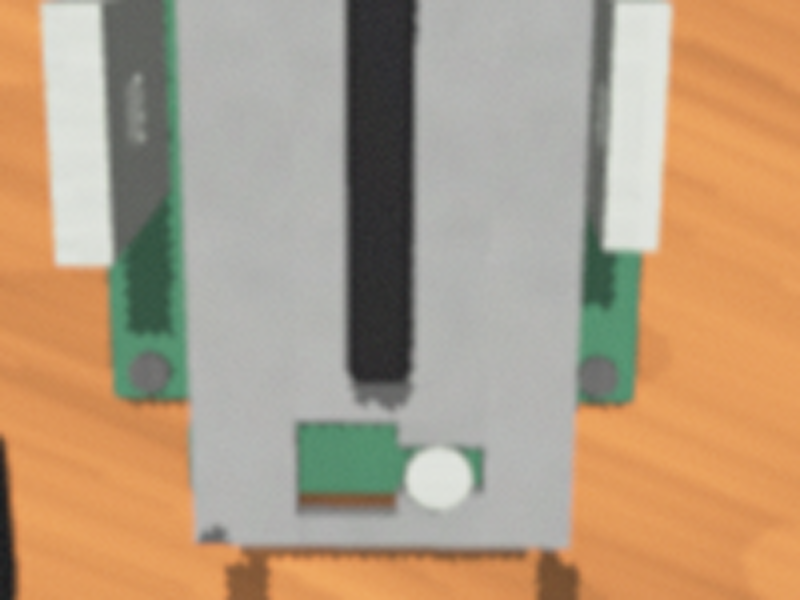

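View pics/c6.png

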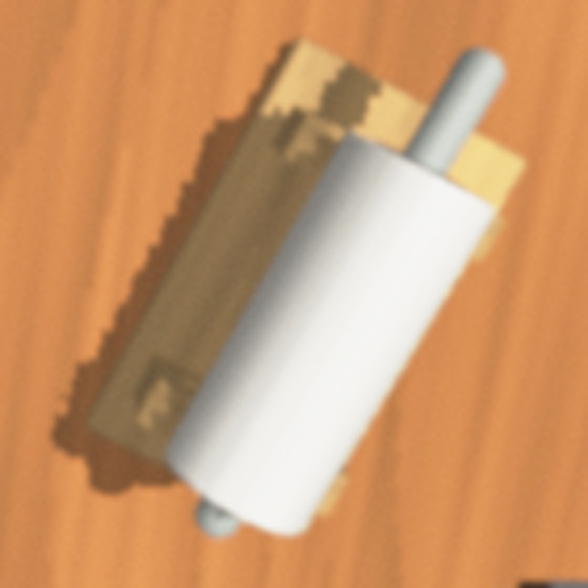

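```bash
python3 - <<'E'
from h import *
im=ld('w2')
a4=lambda x,y,z:px(im,150+x/4,50+y/4,z);a5=lambda x,y,z:px(im,150+x/4,140+y/4,z)
def fr(name,B,A):
    d=B-A;print(name,'mid',((A+B)/2).round(4),'len',np.linalg.norm(d).round(4),'yaw',np.degrees(np.arctan2(d[1],d[0])).round(2));return (A+B)/2
sb=a4(450,135,.1);sa=a5(439,477,.1);m=fr('studs',sb,sa)
y=np.array([-np.sin(np.radians(23)),np.cos(np.radians(23)),0]);print('org',m+.018*y)
h=fr('handle',a4(382,300,.127),a5(380,380,.127))
fr('plate',(a4(167,32,.095)+a4(606,38,.095))/2,(a5(196,543,.095)+a5(570,547,.095))/2)
fr('tall inner',a4(103,361,.089),a5(112,266,.089));fr('short inner',a4(613,361,.071),a5(603,249,.071))
fr('tall',a4(73,361,.089),a5(84,266,.089));fr('short',a4(642,361,.071),a5(630,249,.071))
fr('base',(a4(84,88,.012)+a4(668,95,.012))/2,(a5(116,397,.012)+a5(634,403,.012))/2)
C=cloud(im);
for u,v in((244,160),(244,200),(220,180),(280,200),(240,85)):print(u,v,px(im,u,v,r=2).round(4))
im=ld('w1');b=lambda x,y,z:px(im,240+x/4.2,110+y/4.2,z)
s=b(487,60,.046);f=b(218,522,.046);fr('roller tips',s,f)
d=(s-f)/np.linalg.norm(s-f);print('center', s-.076*d)
C=cloud(im);P=C[115:235,280:360].reshape(-1,3);P=P[P[:,2]>.055];print(len(P),P[:,2].max());r=cv2.minAreaRect(P[:,:2].astype(np.float32));print(r)
E
```

```text
studs mid [0.6037 0.0084 0.1   ] len 0.155 yaw 22.99
org [0.59668733 0.02497245 0.1       ]
handle mid [0.6    0.0209 0.127 ] len 0.0892 yaw 22.94
plate mid [0.5983 0.0203 0.095 ] len 0.1947 yaw 23.01
tall inner mid [0.574  0.0779 0.089 ] len 0.0606 yaw 22.18
short inner mid [ 0.6188 -0.0281  0.071 ] len 0.0599 yaw 23.35
tall mid [0.5714 0.0838 0.089 ] len 0.0606 yaw 22.3
short mid [ 0.6215 -0.0342  0.071 ] len 0.0599 yaw 23.2
base mid [0.5963 0.0245 0.012 ] len 0.1874 yaw 23.05
244 160 [0.6158 0.0288 0.1262]
244 200 [0.5859 0.016  0.126 ]
220 180 [0.5858 0.0403 0.0942]
280 200 [ 0.5905 -0.0163  0.0945]
240 85 [0.6672 0.0557 0.0892]
roller tips mid [0.4554 0.2894 0.046 ] len 0.1291 yaw 70.34
center [0.45158325 0.27866615 0.046     ]
3084 0.38931443938580496
((0.4156590402126312, 0.2934558391571045), (0.09243625402450562, 0.11089926213026047), 70.74049377441406)
```

```bash
python3 - <<'E'
from h import *
to([.5993,.0205,.111],-67)
E
```

```text
xyz [0.1492, -0.0083, -0.005] rot [0.92, -0.06, -0.23] rows 3.0
```

move_arm --rotation '[[0.9,0,-0.2],[0.9,0,-0.2],[0.9,0,-0.2],[0.9,0,-0.2],[0.9,0,-0.2],[0.9,0,-0.2],[0.9,0,-0.2]]' --xyz '[[0.04,-0.008,-0.005],[0.08,-0.008,-0.005],[0.12,-0.008,-0.005],[0.14,-0.008,-0.005],[0.149,-0.008,-0.005],[0.149,-0.008,-0.005],[0.149,-0.008,-0.005]]' --fingers '[0,0,0,0,0,0,0]'

```text
clock: 2.75
ee_pos: [0.6, 0.0204, 0.1123]
eef_rot: [2.002, 0.408, -1.997]
force: [0.8, -0.5, 0.4]
finger_gap: 0.501
```

```bash
python3 - <<'E'
from h import *
show();to([.5993,.0205,.111],-67)
E
```

```text
t 2.75 p [0.6    0.0204 0.1123] x [ 0.003 -0.    -1.   ] jawyaw -66.9 F [ 0.8 -0.5  0.4] gap 0.501 q [-0.07  0.6   1.54  0.    0.99  1.1 ]
xyz [0.0013, -0.0004, 0.0006] rot [0.1, -0.13, -0.07] rows 0.0
```

Close.

move_arm --rotation '[[0,0,0],[0,0,0],[0,0,0],[0,0,0],[0,0,0]]' --xyz '[[0.001,0,0],[0.001,0,0],[0.001,0,0],[0.001,0,0],[0.001,0,0]]' --fingers '[-1,-1,-1,-1,-1]'

```text
clock: 3.25
ee_pos: [0.6007, 0.0204, 0.1127]
eef_rot: [2.004, 0.408, -1.994]
force: [-2.0, 0.9, 9.0]
finger_gap: 0.152
```

```bash
python3 - <<'E'
from h import *
show();grab('wrist','w3')
E
```

```text
t 3.25 p [0.6007 0.0204 0.1127] x [ 0.005 -0.    -1.   ] jawyaw -66.89 F [-2.   0.9  9. ] gap 0.152 q [-0.07  0.6   1.54  0.    0.99  1.1 ]
```

View pics/w3.png

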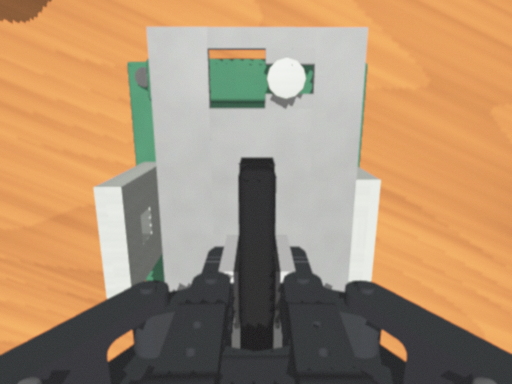

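The handle is gripped (gap 13 mm). The stud at (287,77) and the wide-slot centre at (237,77) are about 21 mm apart. Slide it now.

move_arm --rotation '[[0,0,0],[0,0,0],[0,0,0],[0,0,0],[0,0,0],[0,0,0],[0,0,0]]' --xyz '[[-0.0005,0.004,0],[-0.0005,0.009,0],[-0.0005,0.014,0],[-0.0005,0.018,0],[-0.0005,0.0215,0],[-0.0005,0.0215,0],[-0.0005,0.0215,0]]' --fingers '[-1,-1,-1,-1,-1,-1,-1]'

```text
clock: 4.0
ee_pos: [0.6091, 0.0006, 0.1131]
eef_rot: [2.004, 0.408, -1.995]
force: [-0.3, -0.1, -3.3]
finger_gap: 0.151
```

```bash
python3 - <<'E'
from h import *
show();grab('wrist','w4')
E
```

```text
t 4.0 p [6.091e-01 6.000e-04 1.131e-01] x [ 0.004 -0.    -1.   ] jawyaw -66.9 F [-0.3 -0.1 -3.3] gap 0.151 q [-0.1   0.61  1.52  0.    1.    1.07]
```

View pics/w4.png

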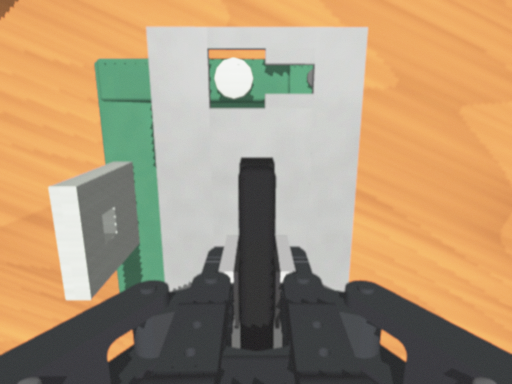

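The stud head at (233,77) now lies inside the wide slot (209–266), so I can lift.

move_arm --rotation '[[0,0,0],[0,0,0],[0,0,0],[0,0,0],[0,0,0],[0,0,0]]' --xyz '[[-0.003,-0.001,0],[-0.01,-0.001,0],[-0.02,-0.001,0],[-0.04,-0.001,0],[-0.06,-0.001,0],[-0.06,-0.001,0]]' --fingers '[-1,-1,-1,-1,-1,-1]'

```text
clock: 4.65
ee_pos: [0.61, 0.0016, 0.1764]
eef_rot: [2.008, 0.406, -1.989]
force: [0.0, 0.1, -3.0]
finger_gap: 0.142
```

```bash
python3 - <<'E'
from h import *
show();grab('wrist','w5')
to([.487,-.314,.17],-102)
im=ld('top0');print([px(im,*p,.003) for p in ((362,158),(406,166),(394,243),(348,235))])
E
```

```text
t 4.65 p [0.61   0.0016 0.1764] x [ 0.01  -0.001 -1.   ] jawyaw -66.88 F [ 0.   0.1 -3. ] gap 0.142 q [-0.1   0.53  1.47  0.    1.13  1.07]
xyz [0.0039, 0.2423, 0.2363] rot [35.11, -0.44, -0.07] rows 6.8
[array([ 0.61596082, -0.27862491,  0.003     ]), array([ 0.58814104, -0.41217872,  0.003     ]), array([ 0.3560258 , -0.35694962,  0.003     ]), array([ 0.38278421, -0.22139647,  0.003     ])]
```

View pics/w5.png

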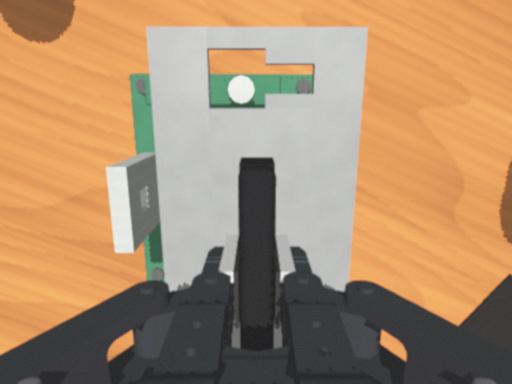

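move_arm --rotation '[[36,-0.4,0],[36,-0.4,0],[36,-0.4,0],[36,-0.4,0],[36,-0.4,0],[36,-0.4,0],[36,-0.4,0],[36,-0.4,0]]' --xyz '[[-0.01,0.2423,0.2363],[0,0.2423,0.2363],[0,0.2423,0.2363],[0,0.2423,0.2363],[0,0.2423,0.2363],[0,0.2423,0.2363],[0,0.2423,0.2363],[0,0.2423,0.2363]]' --fingers '[-1,-1,-1,-1,-1,-1,-1,-1]'

```text
clock: 5.5
ee_pos: [0.4851, -0.3181, 0.1731]
eef_rot: [-2.101, 0.243, 2.101]
force: [0.2, -0.5, -3.3]
finger_gap: 0.154
```

```bash
python3 - <<'E'
from h import *
show();grab('wrist','w6')
to([.486,-.316,.027],-103)
E
```

```text
t 5.5 p [ 0.4851 -0.3181  0.1731] x [ 0.    -0.002 -1.   ] jawyaw -103.12 F [ 0.2 -0.5 -3.3] gap 0.154 q [-0.68  0.5   1.54 -0.    1.1   1.12]
xyz [0.1461, -0.0, -0.0002] rot [-0.08, -0.01, -0.03] rows 2.9
```

View pics/w6.png

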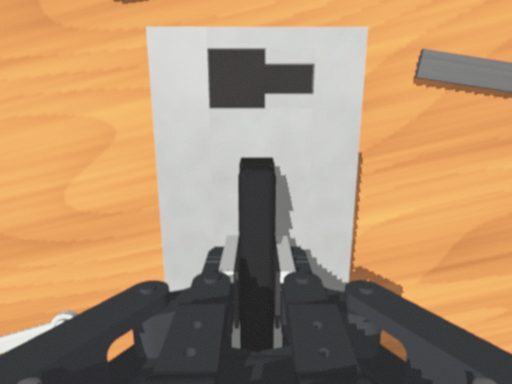

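move_arm --rotation '[[0,0,0],[0,0,0],[0,0,0],[0,0,0],[0,0,0],[0,0,0],[0,0,0],[0,0,0]]' --xyz '[[0.04,0,0],[0.08,0,0],[0.115,0,0],[0.132,0,0],[0.14,0,0],[0.144,0,0],[0.146,0,0],[0.146,0,0]]' --fingers '[-1,-1,-1,-1,-1,-1,-1,-1]'

```text
clock: 6.35
ee_pos: [0.4862, -0.3161, 0.0277]
eef_rot: [-2.102, 0.242, 2.1]
force: [0.4, -0.5, -2.8]
finger_gap: 0.148
```

```bash
python3 - <<'E'
from h import *
show()
E
```

```text
t 6.35 p [ 0.4862 -0.3161  0.0277] x [ 0.001 -0.001 -1.   ] jawyaw -103.07 F [ 0.4 -0.5 -2.8] gap 0.148 q [-0.68  0.71  1.65 -0.    0.78  1.12]
```

move_arm --rotation '[[0,0,0],[0,0,0],[0,0,0]]' --xyz '[[0.001,0,0],[0.002,0,0],[0.0025,0,0]]' --fingers '[-1,-1,-1]'

```text
clock: 6.65
ee_pos: [0.4864, -0.3162, 0.0256]
eef_rot: [-2.103, 0.242, 2.1]
force: [-2.1, 2.2, 14.1]
finger_gap: 0.154
```

move_arm --rotation '[[0,0,0],[0,0,0],[0,0,0],[0,0,0],[0,0,0],[0,0,0],[0,0,0]]' --xyz '[[0,0,0],[0,0,0],[-0.005,0,0],[-0.02,0,0],[-0.06,0,0],[-0.1,0,0],[-0.14,0,0]]' --fingers '[0,0,0,0,0,0,0]'

```text
clock: 7.35
ee_pos: [0.486, -0.3158, 0.1675]
eef_rot: [-2.103, 0.242, 2.1]
force: [0.6, -1.2, -1.3]
finger_gap: 0.502
```

```bash
python3 - <<'E'
from h import *
show();grab('wrist','w7');grab('top','t1')
to([.4516,.279,.2],-19.5)
E
```

```text
t 7.35 p [ 0.486  -0.3158  0.1675] x [ 0.001 -0.002 -1.   ] jawyaw -103.07 F [ 0.6 -1.2 -1.3] gap 0.502 q [-0.68  0.51  1.55 -0.    1.08  1.12]
xyz [-0.0333, -0.5726, 0.1702] rot [-83.56, -0.23, -0.63] rows 12.0
```

View pics/w7.png

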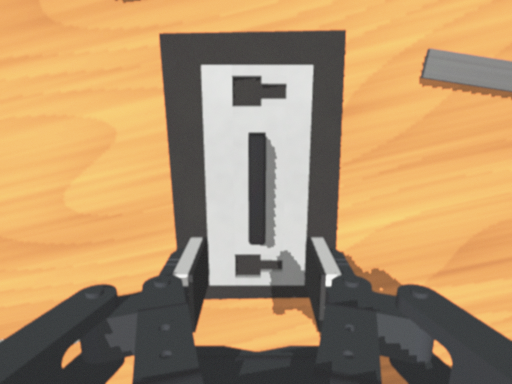

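View pics/t1.png

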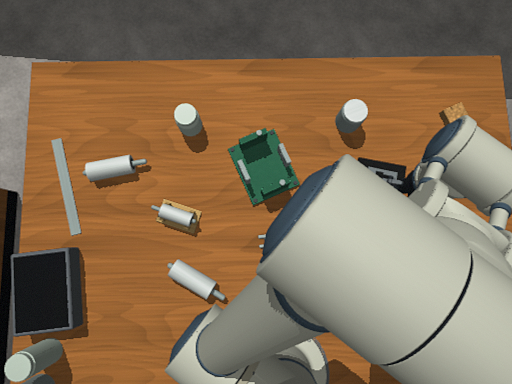

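The cover lies flat on the mat with the handle up. The mat spans (162–345, 32–297) and the cover (202–312, 65–286). On to the roller.

move_arm --rotation '[[-60,0,0],[-60,0,0],[-60,0,0],[-60,0,0],[-60,0,0],[-60,0,0],[-60,0,0],[-60,0,0]]' --xyz '[[-0.05,-0.45,0.16],[-0.05,-0.573,0.17],[-0.05,-0.573,0.17],[-0.05,-0.573,0.17],[-0.05,-0.573,0.17],[-0.05,-0.573,0.17],[-0.05,-0.573,0.17],[-0.05,-0.573,0.17]]' --fingers '[0.6,0.6,0.6,0.6,0.6,0.6,0.6,0.6]'

```text
clock: 8.25
ee_pos: [0.4616, 0.0836, 0.2005]
eef_rot: [1.735, 0.748, -1.726]
force: [0.8, -0.1, 0.5]
finger_gap: 0.801
```

```bash
python3 - <<'E'
from h import *
show()
to([.4516,.279,.2],-19.5)
im=ld('w7')
print('mat',np.mean([px(im,u,v,.003) for u,v in((162,34),(345,31),(176,298),(337,298))],0),'cover',np.mean([px(im,u,v,.008) for u,v in((202,65),(313,65),(209,287),(307,286))],0))
E
```

```text
t 8.25 p [0.4616 0.0836 0.2005] x [ 0.008 -0.007 -1.   ] jawyaw -42.72 F [ 0.8 -0.1  0.5] gap 0.801 q [ 0.06  0.32  1.77 -0.01  1.04  0.81]
xyz [-0.001, -0.1399, -0.1368] rot [-23.22, 0.1, -0.62] rows 3.9
mat [ 0.48855113 -0.31529136  0.003     ] cover [ 0.48337726 -0.31647626  0.008     ]
```

move_arm --rotation '[[-23.2,0,-0.6],[-23.2,0,-0.6],[-23.2,0,-0.6],[-23.2,0,-0.6],[-23.2,0,-0.6],[-23.2,0,-0.6]]' --xyz '[[-0.02,-0.14,-0.137],[-0.02,-0.14,-0.137],[-0.02,-0.14,-0.137],[-0.02,-0.14,-0.137],[-0.02,-0.14,-0.137],[-0.02,-0.14,-0.137]]' --fingers '[0.6,0.6,0.6,0.6,0.6,0.6]'

```text
clock: 8.85
ee_pos: [0.451, 0.2801, 0.2189]
eef_rot: [1.452, 1.028, -1.455]
force: [0.2, -0.1, -0.1]
finger_gap: 0.802
```

```bash
python3 - <<'E'
from h import *
show();grab('wrist','w8')
E
```

```text
t 8.85 p [0.451  0.2801 0.2189] x [-0.001 -0.002 -1.   ] jawyaw -19.39 F [ 0.2 -0.1 -0.1] gap 0.802 q [ 0.44  0.39  1.6  -0.    1.16  0.78]
```

View pics/w8.png

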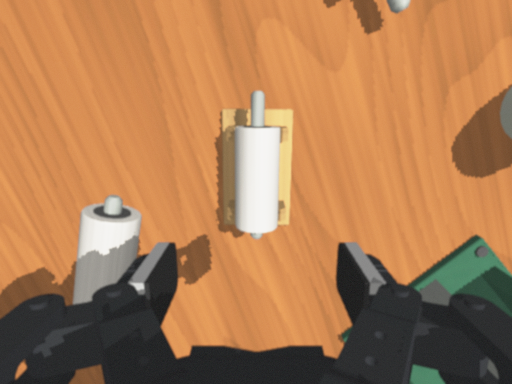

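The roller is aligned with the tool, with the sprung tip at (258,91) and the fixed tip at (257,237).

```bash
python3 - <<'E'
from h import *
crop('w8',200,80,310,250,'c7',3.5)
im=ld('w8')
s=px(im,258,91.5,.046);f=px(im,257,237.5,.046);d=s-f
print(s,f,np.linalg.norm(d),np.degrees(np.arctan2(d[1],d[0])))
t1=px(im,236,127,.046),px(im,281,127,.046);t2=px(im,235.5,225,.046),px(im,278,227,.046)
m1=(t1[0]+t1[1])/2;m2=(t2[0]+t2[1])/2;d=m1-m2;print('barrel',m1,m2,np.linalg.norm(d),np.degrees(np.arctan2(d[1],d[0])))
C=cloud(im);P=C[125:232,236:280].reshape(-1,3);P=P[P[:,2]>.055];q=np.percentile(P,[1,99],axis=0);print(q);A=P[P[:,2]>.0645];c=A.mean(0);w=np.linalg.svd((A-c)[:,:2])[2][0];print(c,np.degrees(np.arctan2(w[1],w[0])))
pr=(P-c)[:,:2]@w;print(np.percentile(pr,[.5,99.5]), P[:,2].max())
E
```

```text
c7 scale 3.5
[0.47734702 0.35116105 0.046     ] [0.43243938 0.22595601 0.046     ] 0.13301503226931058 70.26847291769458
barrel [0.46793319 0.32299367 0.046     ] [0.43607816 0.23697541 0.046     ] 0.09172722891350794 69.6789668955607
[[0.42462259 0.23736554 0.0552873 ]
 [0.47829383 0.3273734  0.0662117 ]]
[0.45277783 0.28484195 0.07460242] -109.49781713921911
[-0.06035553  0.04909932] 0.3525138410673846
```

View pics/c7.png

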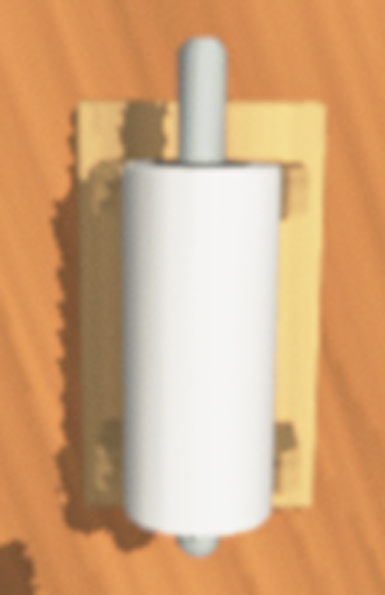

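```bash
python3 - <<'E'
from h import *
to([.4518,.2797,.035],-19.9)
E
```

```text
xyz [0.1838, 0.0005, -0.0013] rot [0.41, 0.14, 0.02] rows 3.7
```

move_arm --rotation '[[0.5,0.1,0],[0.5,0.1,0],[0.5,0.1,0],[0.5,0.1,0],[0.5,0.1,0],[0.5,0.1,0],[0.5,0.1,0],[0.5,0.1,0]]' --xyz '[[0.045,0.0005,-0.0013],[0.09,0.0005,-0.0013],[0.13,0.0005,-0.0013],[0.16,0.0005,-0.0013],[0.177,0.0005,-0.0013],[0.184,0.0005,-0.0013],[0.184,0.0005,-0.0013],[0.184,0.0005,-0.0013]]' --fingers '[0.6,0.6,0.6,0.6,0.6,0.6,0.6,0.6]'

```text
clock: 9.7
ee_pos: [0.4524, 0.2794, 0.0356]
eef_rot: [1.462, 1.023, -1.462]
force: [0.1, 0.3, 0.5]
finger_gap: 0.801
```

```bash
python3 - <<'E'
from h import *
show();to([.4518,.2797,.035],-19.9)
E
```

```text
t 9.7 p [0.4524 0.2794 0.0356] x [ 0. -0. -1.] jawyaw -20.03 F [0.1 0.3 0.5] gap 0.801 q [ 0.44  0.66  1.77 -0.    0.72  0.79]
xyz [0.0006, -0.0006, -0.0001] rot [-0.13, 0.01, -0.02] rows 0.0
```

move_arm --rotation '[[0,0,0],[0,0,0],[0,0,0],[0,0,0],[0,0,0],[0,0,0],[0,0,0]]' --xyz '[[0.0005,-0.0005,0],[0.0005,-0.0005,0],[0.0005,-0.0005,0],[0.0005,-0.0005,0],[0.0005,-0.0005,0],[-0.01,-0.0005,0],[-0.03,-0.0005,0]]' --fingers '[-1,-1,-1,-1,-1,-1,-1]'

```text
clock: 10.4
ee_pos: [0.4513, 0.2793, 0.0657]
eef_rot: [1.46, 1.023, -1.463]
force: [-0.1, 0.1, -4.2]
finger_gap: 0.448
```

```bash
python3 - <<'E'
from h import *
show();grab('wrist','w9')
E
```

```text
t 10.4 p [0.4513 0.2793 0.0657] x [-0.001 -0.001 -1.   ] jawyaw -20.02 F [-0.1  0.1 -4.2] gap 0.448 q [ 0.44  0.6   1.75 -0.    0.79  0.79]
```

View pics/w9.png

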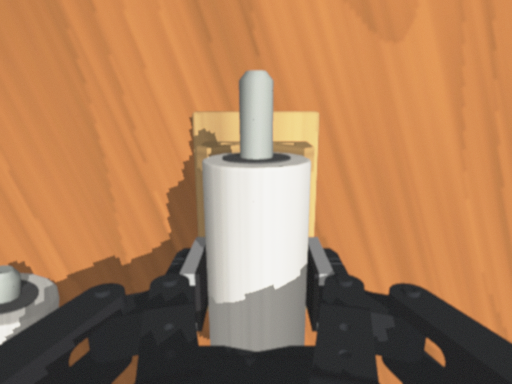

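```bash
python3 - <<'E'
from h import *
im=ld('w9');K=im['mtx'];T=im['tool_from_camera']
def tp(u,v,r=2):
    k=np.median(im['range_z'][v-r:v+r+1,u-r:u+r+1]);return (T@np.r_[(u-K[0,2])/K[0,0]*k,(v-K[1,2])/K[1,1]*k,k,1])[:3]
for u,v in((257,78),(257,100),(257,130),(257,150),(257,180),(257,220),(257,260)):print(u,v,tp(u,v).round(4))
# tip at tool x=-.011
def at(u,v,x):
    d=np.array([(u-K[0,2])/K[0,0],(v-K[1,2])/K[1,1],1]);d=T[:3,:3]@d;k=(x-T[0,3])/d[0];return T[:3,3]+k*d
print('tip',at(256.5,70,-.0145),at(256.5,70,-.011),'barrel edge',at(205,172,-.011),at(309,172,-.011))
print('pin edges',at(241,120,-.011),at(272.5,120,-.011), at(240,150,-.011),at(273,150,-.011))
E
```

```text
257 78 [-0.014   0.0003 -0.0737]
257 100 [-0.0142  0.0003 -0.0667]
257 130 [-0.0145  0.0003 -0.0568]
257 150 [-0.0142  0.0003 -0.05  ]
257 180 [-0.0285  0.0003 -0.0424]
257 220 [-0.0284  0.0003 -0.0292]
257 260 [-0.0283  0.0004 -0.0151]
tip [-0.0145      0.00016587 -0.07609911] [-0.011       0.00016323 -0.076422  ] barrel edge [-0.011      -0.01848259 -0.04160665] [-0.011       0.01917632 -0.04161712]
pin edges [-0.011      -0.00523408 -0.06000579] [-0.011       0.00573874 -0.06000766] [-0.011      -0.00570991 -0.04956738] [-0.011       0.00604314 -0.04957011]
```

```bash
cat >> h.py <<'E'
OB=np.array([.5963,.0246,0]);YB=23.0
RC=np.array([-.0083,.0002,0])
def rol(bx,by,bz,tilt,dyaw=0):
    Rb=R.from_euler('z',YB,degrees=True).as_matrix();c=OB+Rb@[bx,by,bz]
    p=c-Rt(YB+dyaw,tilt)@RC; to(p,YB+dyaw,tilt)
def where():
    "roller centre and tips in bracket frame from the tool pose"
    s=st();M=R.from_rotvec(s['eef_rot']).as_matrix();Rb=R.from_euler('z',YB,degrees=True).as_matrix()
    f=lambda q:(Rb.T@(s['ee_pos']+M@q-OB)*1000).round(1)
    print('bracket mm: centre',f(RC),'sprung(out)',f(RC-[0,0,.076]),'fixed',f(RC+[0,0,.058]))
E
python3 - <<'E'
from h import *
rol(0,-20,.17,0)
E
```

```text
xyz [-0.0862, 13.8671, 14.8135] rot [-43.02, -0.04, -0.15] rows 405.8
```

```bash
python3 - <<'E'
from h import *
rol(0,-.02,.17,0)
E
```

```text
xyz [-0.0925, 0.236, 0.2054] rot [-43.02, -0.04, -0.15] rows 6.5
```

move_arm --rotation '[[0,0,0],[-10,0,0],[-20,0,0],[-43,0,0],[-43,0,0],[-43,0,0],[-43,0,0],[-43,0,0]]' --xyz '[[-0.05,0,0],[-0.0925,0.02,0.02],[-0.0925,0.236,0.205],[-0.0925,0.236,0.205],[-0.0925,0.236,0.205],[-0.0925,0.236,0.205],[-0.0925,0.236,0.205],[-0.0925,0.236,0.205]]' --fingers '[-1,-1,-1,-1,-1,-1,-1,-1]'

```text
clock: 11.25
ee_pos: [0.5996, 0.0138, 0.162]
eef_rot: [0.908, 1.371, -0.904]
force: [1.0, 0.7, -2.1]
finger_gap: 0.448
```

```bash
python3 - <<'E'
from h import *
show();where();rol(0,-.02,.17,0)
E
```

```text
t 11.25 p [0.5996 0.0138 0.162 ] x [ 0.003  0.001 -1.   ] jawyaw 23.17 F [ 1.   0.7 -2.1] gap 0.448 q [-0.08  0.54  1.5   0.    1.1  -0.48]
bracket mm: centre [ -1.  -11.3 170.3] sprung(out) [ -1.2  64.7 170.3] fixed [ -0.9 -69.3 170.4]
xyz [0.0004, 0.001, 0.0087] rot [0.17, 0.04, -0.18] rows 0.2
```

Take it to the hover point and look at the bracket with the wrist camera and the fixed cameras.

move_arm --rotation '[[0,0,0],[0,0,0],[0,0,0]]' --xyz '[[0,0.001,0.009],[0,0.001,0.009],[0,0.001,0.009]]' --fingers '[-1,-1,-1]'

```text
clock: 11.55
ee_pos: [0.6035, 0.0063, 0.162]
eef_rot: [0.908, 1.372, -0.905]
force: [-0.2, -0.2, -2.4]
finger_gap: 0.448
```

```bash
python3 - <<'E'
from h import *
show();where();grab('wrist','w10');grab('scene','s1')
crop('s1',180,150,290,270,'c8',5)
E
```

```text
t 11.55 p [0.6035 0.0063 0.162 ] x [ 0.003  0.001 -1.   ] jawyaw 23.14 F [-0.2 -0.2 -2.4] gap 0.448 q [-0.09  0.54  1.49  0.    1.1  -0.49]
bracket mm: centre [ -0.4 -19.7 170.3] sprung(out) [ -0.5  56.3 170.3] fixed [ -0.2 -77.7 170.4]
c8 scale 5
```

View pics/w10.png

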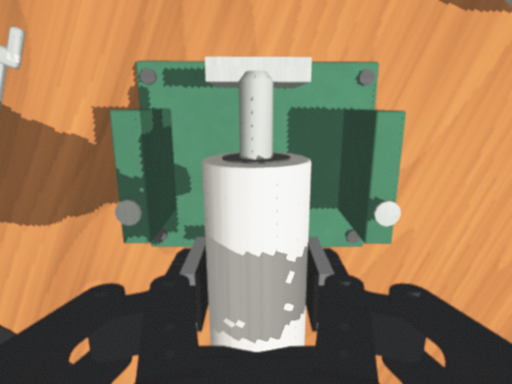

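View pics/c8.png

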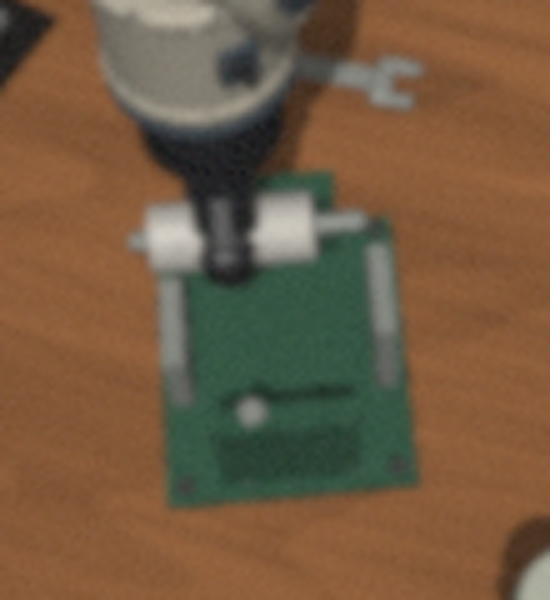

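```bash
python3 - <<'E'
from h import *
crop('w10',100,45,420,145,'c9',2.5)
crop('w10',100,190,420,260,'c10',2.5)
E
```

```text
c9 scale 2.5
c10 scale 2.5
```

View pics/c9.png

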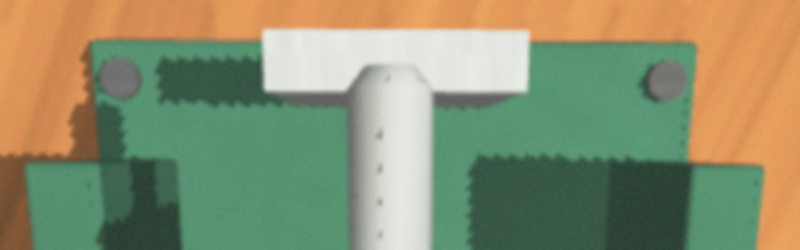

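View pics/c10.png

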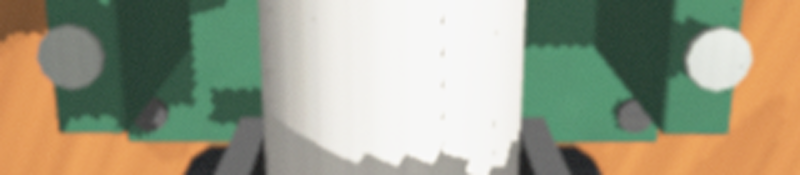

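```bash
python3 - <<'E'
from h import *
im=ld('w10');Rb=R.from_euler('z',YB,degrees=True).as_matrix()
def b(x,y,z,dy): return px(im,100+x/2.5,dy+y/2.5,z)
L=[('cheek oL (-30,71)',b(262,29,.089,45)),('cheek oR (30,71)',b(528,30,.089,45)),('cheek iL (-30,58)',b(263,93,.089,45)),('iR(30,58)',b(528,93,.089,45)),
('frame TL(-87,?)',b(26,162,.09,45)),('frame TR (87,?)',b(763,166,.09,45)),('stud a(-78,-18)',b(71,57,.1,190)),('stud b',b(719,59,.1,190)),
('baseTL (-95,78)',b(92,41,.012,45)),('baseTR (95,78)',b(695,44,.012,45)),('frame iBL (-69,?)',b(125,133,.09,190)),('frame iBR',b(666,133,.09,190)),('screwL',b(120,78,.012,45)),('screwR',b(667,80,.012,45))]
for n,p in L: print(n,(Rb.T@(p-OB)*1000).round(1))
E
```

```text
cheek oL (-30,71) [-29.5  71.4  89. ]
cheek oR (30,71) [30.2 71.3 89. ]
cheek iL (-30,58) [-29.7  57.7  89. ]
iR(30,58) [30.8 57.9 89. ]
frame TL(-87,?) [-85.   42.3  90. ]
frame TR (87,?) [86.  41.9 90. ]
stud a(-78,-18) [-76.5 -17.  100. ]
stud b [ 78.  -17.2 100. ]
baseTL (-95,78) [-92.6  77.5  12. ]
baseTR (95,78) [93.7 77.2 12. ]
frame iBL (-69,?) [-68.5 -40.6  90. ]
frame iBR [ 70.4 -40.3  90. ]
screwL [-84.8  66.7  12. ]
screwR [85.9 66.6 12. ]
```

The bracket pose is confirmed: every feature is within about 1 mm of model (+0.5 mm in x). Next I tilt the sprung end down 10° and come in above the cheeks.

```bash
python3 - <<'E'
from h import *
rol(.0005,-.0215,.125,-10);rol(.0005,-.0205,.0925,-10)
E
```

```text
xyz [0.0453, 0.0005, 0.004] rot [0.21, -9.99, -0.18] rows 1.2
xyz [0.0778, 0.0004, 0.003] rot [0.21, -9.99, -0.18] rows 1.6
```

move_arm --rotation '[[0.2,-5,-0.2],[0.2,-10,-0.2],[0.2,-10,-0.2],[0.2,-10,-0.2],[0.2,-10,-0.2],[0.2,-10,-0.2],[0.2,-10,-0.2]]' --xyz '[[0.01,0.0005,0.004],[0.03,0.0005,0.004],[0.045,0.0005,0.004],[0.06,0.0005,0.0035],[0.07,0.0004,0.003],[0.0778,0.0004,0.003],[0.0778,0.0004,0.003]]' --fingers '[-1,-1,-1,-1,-1,-1,-1]'

```text
clock: 12.35
ee_pos: [0.6046, 0.0048, 0.0836]
eef_rot: [0.808, 1.224, -0.965]
force: [-0.0, 0.0, -3.4]
finger_gap: 0.445
```

```bash
python3 - <<'E'
from h import *
show();where();rol(.0005,-.0205,.0925,-10);grab('wrist','w11')
E
```

```text
t 12.35 p [0.6046 0.0048 0.0836] x [ 0.066 -0.16  -0.985] jawyaw 23.03 F [-0.   0.  -3.4] gap 0.445 q [-0.    0.64  1.6  -0.22  0.85 -0.27]
bracket mm: centre [  0.1 -20.1  91.8] sprung(out) [ 0.1 54.8 78.6] fixed [  0.2 -77.2 101.9]
xyz [-0.0006, 0.0004, 0.0006] rot [0.04, -0.01, 0.08] rows 0.0
```

View pics/w11.png

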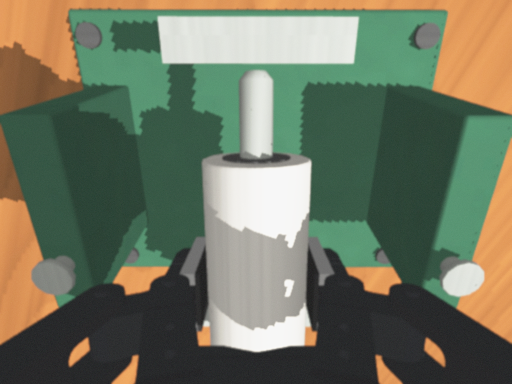

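```bash
python3 - <<'E'
from h import *
for y,z in((-11.9,91.3),(-7,90.5),(-2.1,89.6),(2.8,88.7),(4.8,88.4)): rol(.0005,y/1e3,z/1e3,-10)
E
```

```text
xyz [-0.0004, 0.0001, -0.0085] rot [0.03, 0.0, 0.04] rows 0.2
xyz [-0.0004, 0.0001, -0.0134] rot [0.03, 0.0, 0.04] rows 0.3
xyz [-0.0004, 0.0001, -0.0184] rot [0.03, 0.0, 0.04] rows 0.4
xyz [-0.0003, 0.0001, -0.0234] rot [0.03, 0.0, 0.04] rows 0.5
xyz [-0.0004, 0.0001, -0.0254] rot [0.03, 0.0, 0.04] rows 0.5
```

move_arm --rotation '[[0,0,0],[0,0,0],[0,0,0],[0,0,0],[0,0,0],[0,0,0]]' --xyz '[[-0.0004,0.0001,-0.0045],[-0.0004,0.0001,-0.0085],[-0.0004,0.0001,-0.0125],[-0.0004,0.0001,-0.0165],[-0.0004,0.0001,-0.0165],[-0.0004,0.0001,-0.0165]]' --fingers '[-1,-1,-1,-1,-1,-1]'

```text
clock: 13.0
ee_pos: [0.599, 0.0198, 0.082]
eef_rot: [0.809, 1.223, -0.965]
force: [2.6, -5.1, -1.4]
finger_gap: 0.448
```

```bash
python3 - <<'E'
from h import *
show();where();rol(.0005,.0048,.0884,-10);grab('wrist','w12')
E
```

```text
t 13.0 p [0.599  0.0198 0.082 ] x [ 0.068 -0.16  -0.985] jawyaw 23.04 F [ 2.6 -5.1 -1.4] gap 0.448 q [ 0.02  0.63  1.62 -0.22  0.84 -0.24]
bracket mm: centre [ 0.8 -4.1 90.2] sprung(out) [ 0.8 70.7 77. ] fixed [  0.9 -61.2 100.3]
xyz [0.0002, -0.0003, -0.0091] rot [0.04, 0.03, -0.0] rows 0.2
```

View pics/w12.png

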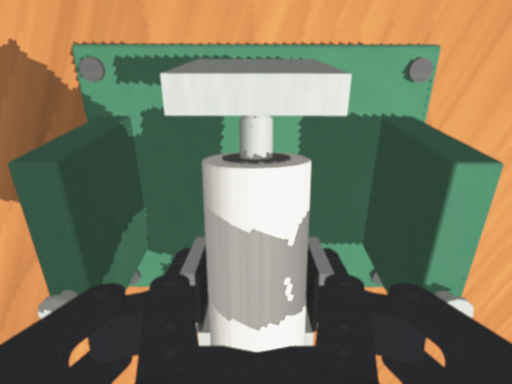

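The pin is pressed on the inner face at 5.7 N and the roller hasn't slipped. I'll keep going to about 22 mm of compression, then level out.

move_arm --rotation '[[0,0,0],[0,0,0],[0,0,0],[0,0,0],[0,0,0]]' --xyz '[[0,-0.0003,-0.004],[0.0002,-0.0003,-0.008],[0.0002,-0.0003,-0.0095],[0.0002,-0.0003,-0.0095],[0.0002,-0.0003,-0.0095]]' --fingers '[-1,-1,-1,-1,-1]'

```text
clock: 13.55
ee_pos: [0.5956, 0.0278, 0.0805]
eef_rot: [0.809, 1.222, -0.964]
force: [2.7, -6.7, -1.8]
finger_gap: 0.447
```

```bash
python3 - <<'E'
from h import *
show();where();rol(.0005,.0045,.0835,-5);rol(.0005,.004,.079,0);rol(.0005,.004,.07,0)
E
```

```text
t 13.55 p [0.5956 0.0278 0.0805] x [ 0.069 -0.161 -0.985] jawyaw 23.04 F [ 2.7 -6.7 -1.8] gap 0.447 q [ 0.04  0.63  1.62 -0.22  0.83 -0.22]
bracket mm: centre [ 0.8  4.7 88.6] sprung(out) [ 0.8 79.6 75.4] fixed [  0.8 -52.4  98.8]
xyz [0.0051, -0.0003, -0.0014] rot [0.03, 5.07, -0.03] rows 0.6
xyz [0.0095, -0.0003, -0.0024] rot [0.03, 10.07, -0.03] rows 1.2
xyz [0.0184, -0.0003, -0.004] rot [0.03, 10.07, -0.03] rows 1.2
```

move_arm --rotation '[[0,2.5,0],[0,5,0],[0,7.5,0],[0,10,0],[0,10,0],[0,10,0]]' --xyz '[[0.0025,-0.0003,-0.0007],[0.005,-0.0003,-0.0014],[0.0073,-0.0003,-0.0019],[0.0095,-0.0003,-0.0024],[0.0095,-0.0003,-0.0024],[0.0095,-0.0003,-0.0024]]' --fingers '[-1,-1,-1,-1,-1,-1]'

```text
clock: 14.15
ee_pos: [0.5957, 0.0276, 0.0709]
eef_rot: [0.908, 1.37, -0.908]
force: [2.2, -7.1, -1.5]
finger_gap: 0.448
```

```bash
python3 - <<'E'
from h import *
show();where();rol(.0005,.004,.068,0);rol(.0005,.004,.0555,0);grab('wrist','w13')
E
```

```text
t 14.15 p [0.5957 0.0276 0.0709] x [ 0.002 -0.001 -1.   ] jawyaw 23.0 F [ 2.2 -7.1 -1.5] gap 0.448 q [-0.05  0.66  1.58 -0.    0.9  -0.45]
bracket mm: centre [ 0.8  3.  79.2] sprung(out) [ 0.8 79.  79. ] fixed [  0.8 -55.   79.3]
xyz [0.0112, -0.0004, -0.0011] rot [0.0, 0.12, -0.08] rows 0.2
xyz [0.0237, -0.0004, -0.0011] rot [0.0, 0.12, -0.08] rows 0.5
```

View pics/w13.png

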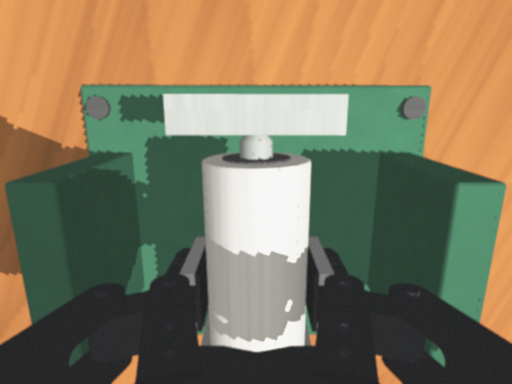

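move_arm --rotation '[[0,0.1,0],[0,0.1,0],[0,0.1,0],[0,0.1,0],[0,0.1,0]]' --xyz '[[0.001,-0.0004,-0.0014],[0.004,-0.0004,-0.0014],[0.008,-0.0004,-0.0014],[0.012,-0.0004,-0.0014],[0.012,-0.0004,-0.0014]]' --fingers '[-1,-1,-1,-1,-1]'

```text
clock: 14.7
ee_pos: [0.5954, 0.0284, 0.0588]
eef_rot: [0.909, 1.371, -0.907]
force: [3.3, -6.2, -1.0]
finger_gap: 0.45
```

```bash
python3 - <<'E'
from h import *
show();where();rol(.0005,.004,.0565,0);grab('wrist','w14')
E
```

```text
t 14.7 p [0.5954 0.0284 0.0588] x [ 0.003 -0.    -1.   ] jawyaw 23.01 F [ 3.3 -6.2 -1. ] gap 0.45 q [-0.05  0.67  1.59 -0.    0.87 -0.45]
bracket mm: centre [ 0.9  3.9 67.1] sprung(out) [ 0.9 79.9 67. ] fixed [  0.9 -54.1  67.2]
xyz [0.0106, -0.0004, -0.0001] rot [0.01, 0.07, -0.13] rows 0.2
```

View pics/w14.png

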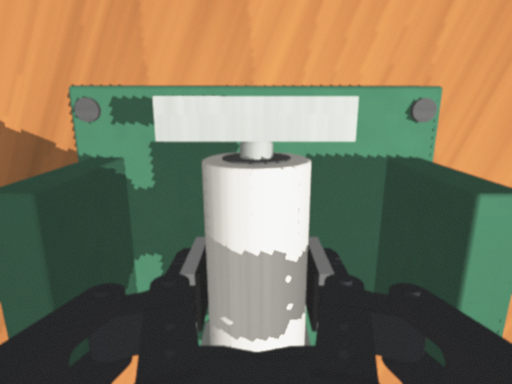

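move_arm --rotation '[[0,0.1,0],[0,0.1,0],[0,0.1,0],[0,0.1,0],[0,0.1,0]]' --xyz '[[0.003,-0.0004,0],[0.006,-0.0004,0],[0.009,-0.0004,0],[0.0105,-0.0004,0],[0.0105,-0.0004,0]]' --fingers '[-1,-1,-1,-1,-1]'

```text
clock: 15.25
ee_pos: [0.5955, 0.028, 0.0485]
eef_rot: [0.91, 1.371, -0.906]
force: [1.3, -4.9, -1.1]
finger_gap: 0.451
```

```bash
python3 - <<'E'
from h import *
show();where();rol(.0005,-.008,.0563,0);grab('wrist','w15')
E
```

```text
t 15.25 p [0.5955 0.028  0.0485] x [ 0.003  0.001 -1.   ] jawyaw 23.01 F [ 1.3 -4.9 -1.1] gap 0.451 q [-0.05  0.69  1.6   0.    0.85 -0.46]
bracket mm: centre [ 0.8  3.5 56.8] sprung(out) [ 0.8 79.5 56.8] fixed [  0.8 -54.5  56.8]
xyz [0.0005, -0.0003, 0.0115] rot [0.01, 0.0, -0.17] rows 0.2
```

View pics/w15.png

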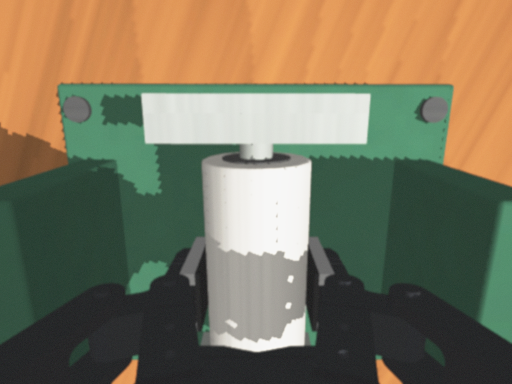

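The spring force dropped from 7 N to 5 N (about 13 mm compression), so the sprung pin has popped into the recess. Now I shift towards the short cheek.

move_arm --rotation '[[0,0,0],[0,0,0],[0,0,0],[0,0,0],[0,0,0],[0,0,0]]' --xyz '[[0.0003,-0.0003,0.003],[0.0003,-0.0003,0.006],[0.0003,-0.0003,0.009],[0.0003,-0.0003,0.0115],[0.0003,-0.0003,0.0115],[0.0003,-0.0003,0.0115]]' --fingers '[-1,-1,-1,-1,-1,-1]'

```text
clock: 15.9
ee_pos: [0.5996, 0.0174, 0.0482]
eef_rot: [0.91, 1.372, -0.906]
force: [0.8, 0.2, -2.6]
finger_gap: 0.452
```

```bash
python3 - <<'E'
from h import *
show();where();grab('wrist','w16');grab('scene','s2');crop('s2',180,150,290,270,'c11',5)
E
```

```text
t 15.9 p [0.5996 0.0174 0.0482] x [ 0.002  0.001 -1.   ] jawyaw 23.01 F [ 0.8  0.2 -2.6] gap 0.452 q [-0.07  0.69  1.59  0.    0.86 -0.47]
bracket mm: centre [ 0.4 -7.9 56.5] sprung(out) [ 0.4 68.1 56.5] fixed [  0.4 -65.9  56.5]
c11 scale 5
```

View pics/w16.png

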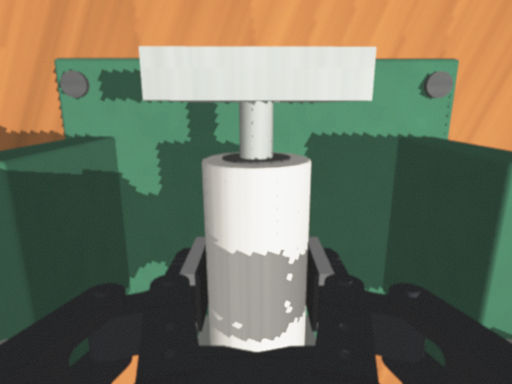

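View pics/c11.png

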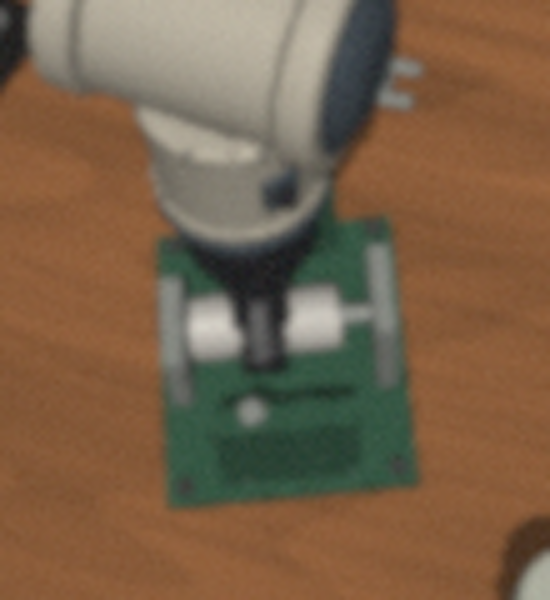

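Both pins appear to be in their recesses and the side force is near zero. Lower the last millimetre, release and retreat.

move_arm --rotation '[[0,0,0],[0,0,0],[0,0,0],[0,0,0],[0,0,0],[0,0,0]]' --xyz '[[0.001,0,0],[0.0015,0,0],[0.0015,0,0],[0.0015,0,0],[0.0015,0,0],[0.0015,0,0]]' --fingers '[-1,-1,-0.05,0.1,0.3,0.3]'

```text
clock: 16.6
ee_pos: [0.5996, 0.0174, 0.0468]
eef_rot: [0.91, 1.371, -0.906]
force: [0.4, 0.2, -0.4]
finger_gap: 0.649
```

```bash
python3 - <<'E'
from h import *
show();where();grab('wrist','w17')
E
```

```text
t 16.6 p [0.5996 0.0174 0.0468] x [ 0.002  0.001 -1.   ] jawyaw 23.02 F [ 0.4  0.2 -0.4] gap 0.649 q [-0.07  0.7   1.59  0.    0.86 -0.47]
bracket mm: centre [ 0.4 -7.9 55.1] sprung(out) [ 0.4 68.1 55.1] fixed [  0.4 -65.9  55.1]
```

View pics/w17.png

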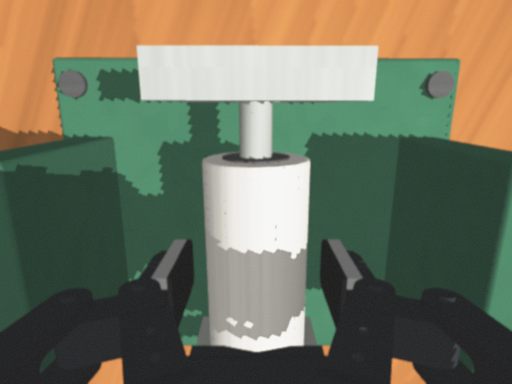

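The roller stayed put after release. Now I raise the arm and check from above.

move_arm --rotation '[[0,0,0],[0,0,0],[0,0,0],[0,0,0],[0,0,0],[0,0,0],[0,0,0]]' --xyz '[[-0.01,0,0],[-0.03,0,0],[-0.07,0,0],[-0.11,0,0],[-0.15,0,0.03],[-0.18,0,0.06],[-0.18,0,0.06]]' --fingers '[0.3,0.3,0.3,0.3,0.3,0.3,0.3]'

```text
clock: 17.35
ee_pos: [0.6257, -0.0411, 0.2322]
eef_rot: [0.913, 1.362, -0.904]
force: [0.7, 0.7, 0.1]
finger_gap: 0.652
```

```bash
python3 - <<'E'
from h import *
show();grab('wrist','w18');crop('w18',120,20,400,280,'c12',2.2)
im=ld('w18');Rb=R.from_euler('z',YB,degrees=True).as_matrix()
C=cloud(im);B=(C-OB)@Rb*1000
def sel(y0,y1):
    m=(B[...,1]>y0)&(B[...,1]<y1)&(abs(B[...,0])<30)&(B[...,2]>45)&(B[...,2]<90);return B[m]
for y0 in(-62,-58,-56,-50,-40,-20,0,20,30,36,38,40,45,50,55):
    q=sel(y0,y0+2);
    if len(q): t=q[:,2].max() ;print(y0,'ztop',np.percentile(q[:,2],95).round(1),'x',q[q[:,2]>np.percentile(q[:,2],60)][:,0].mean().round(1))
grab('top','t2')
E
```

```text
t 17.35 p [ 0.6257 -0.0411  0.2322] x [ 0.011 -0.001 -1.   ] jawyaw 22.9 F [0.7 0.7 0.1] gap 0.652 q [-0.16  0.5   1.36  0.    1.27 -0.56]
c12 scale 2.2
-62 ztop 71.2 x -0.7
-58 ztop 70.7 x 0.8
-56 ztop 60.1 x 1.4
-50 ztop 74.0 x 0.1
-40 ztop 73.7 x 0.2
-20 ztop 74.2 x -0.1
0 ztop 74.0 x -0.1
20 ztop 74.3 x -0.0
30 ztop 74.5 x -0.6
36 ztop 74.0 x -0.0
38 ztop 73.2 x 1.1
40 ztop 60.6 x 0.5
45 ztop 60.2 x -0.5
50 ztop 60.6 x 0.3
55 ztop 60.7 x -0.5
```

View pics/c12.png

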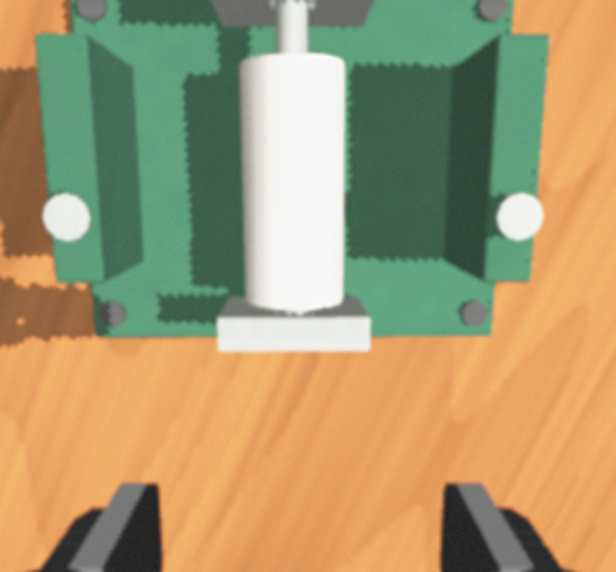

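View pics/t2.png

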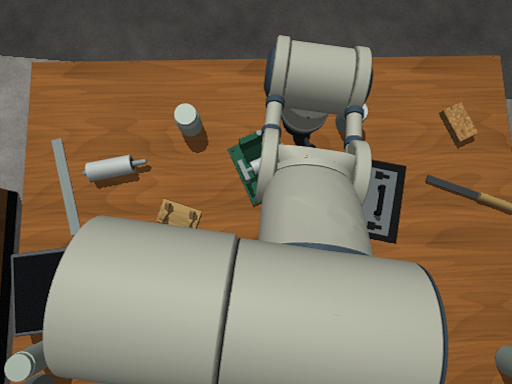

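```bash
python3 - <<'E'
from h import *
im=ld('w18');Rb=R.from_euler('z',YB,degrees=True).as_matrix();B=(cloud(im)-OB)@Rb*1000
m=(abs(B[...,0])<8)&(B[...,2]>68)&(B[...,2]<78)&(abs(B[...,1])<56.5);print('barrel y',np.percentile(B[m][:,1],[.3,99.7]))
print(order.close_job())
E
```

```text
barrel y [-52.56548065  38.56231549]
the job is handed in; nothing more can be done
None
```

The cover is off the bracket and on the mat, and the idler roller is fitted between the cheeks. I handed the job in at about 17.4 s; it reports no verdict.

- **Cover:** I slid it about 21 mm along its keyholes, lifted it free and laid it handle up on the mat. Its centre measured about 5 mm from the mat's, and a later top view showed it still there.
- **Roller:** I took the smallest of the three rollers, the one in the cradle. I pressed its sprung pin against the tall cheek with the pin end tilted 10° down, then levelled and lowered it. The spring force fell from about 7 N to 5 N as the pin entered its recess, and I then shifted the roller into the short cheek's recess.
- **Last check on the roller:** After release, depth readings put the barrel from y ≈ -53 to +38.5 mm, level, at x ≈ 0. The axis is about 54–55 mm above the bench. That centre of about -7 to -8 mm matches the fitted position and puts both pin tips about 7–8 mm deep in their recesses. The depth is worked out from the barrel position, because the tips inside the recesses can't be seen.
- **Bystanders:** I steered clear of the jar, tin and wrench, and no contact showed in the force readings. I did not measure their positions again at the end; in the last top view the jar looked unmoved, while the arm hid the wrench and most of the tin.

No check failed or disagreed beyond 1–2 mm.

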